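# Open the lens solution and set out the soaking cups

### The arm

A 6-joint arm with a two-finger parallel gripper is mounted at the origin on the work surface. World frame = base frame: x ahead of the robot, y to its left, z up, the work surface at z = 0. Lengths are in mm, angles in rad, forces in N, time in s.
With the tool pointing down it reaches from about 325 to 875 mm from the base axis. Payload 4.4 kg.
Tool frame: the origin (TCP) lies on the centre line of the jaws, within the pads' length; the fingertips stand ahead of it and the grasp point (between the pads) lies 6 mm ahead of it (ctrl.tcp_to_tips is the z of the fingertips in the tool frame, in mm); z points along the fingers, y is the direction in which the jaws open and shut (so a half turn about z gives the same grasp; the last joint's range is limited). The gripper opens to 85 mm and grips with 20 to 120 N. Pads are 22 mm wide; open, the fingers measure 114 mm over their backs; the gripper's body (76 mm by 85 mm) begins 54 mm behind the grasp point. The pads swing forward as they close: fully open they stand 13 mm farther back than shut.
Start: joints at [1.101, 0.207, 1.542, -0, 1.393, -0.15], TCP at [180.23, 546.026, 256.282] pointing down, gripper open.
Joint ranges: [-2.73, 2.73], [-0.86, 2.22], [0.23, 2.46], [-1.11, 4.25], [0.08, 2.63], [-2.82, 2.82]. Speed limits (rad/s): [2.79, 2.79, 3.14, 3.14, 3.14, 3.14].

### API

Orientations are given as a 3x3 rotation matrix whose columns are the frame's x, y, z axes.
In Python, from plant import ctrl, sensors, optics gives the robot as it stands. Calls block until the motion is done:
- ctrl.move_ptp(position, orientation): joint-space move of the TCP to a pose.
- ctrl.move_l(position, rot=None, vel=150, threshold=None): straight line of the TCP; rot=None keeps the orientation; vel is the mean speed in mm/s. With threshold (N) it stops when the force on the tool has changed by that much, and returns True; else False.
- ctrl.set_joints(angles): joint-space move.
- ctrl.gripper_to(opening, force=None): finger opening in mm; force is the grip in N (None keeps the last); returns when the fingers have stopped.
- ctrl.hold(seconds).
- ctrl.solve_ik(position, orientation): joint angles nearest the present ones, or None.
- sensors.read_state(): the state.
- optics.grab_frame(name): name is "side" or "top"; returns (picture, depth): 400x640x3 uint8, red, green, blue; 400x640 float32, mm along the optical axis (not along the pixel's ray), 0 where there is no reading.
- optics.camera_params(name): a dict with "mtx" (3x3 intrinsics, pixels), "R" (3x3) and "t" (3): a world point X has camera coordinates R X + t. Camera axes: x right, y down, z forward; pixel columns grow to the right and rows downward; lengths in mm; the calibration is good to about 2 mm. A picture is of the moment at which its call begins. camera_params takes no time and is no camera call.
A pose or a line that the arm cannot do raises ctrl.MotionError and nothing moves.
- ctrl.finish_job(): hands the job in, once; it reports no verdict.
The state is a dict: "t": time; "q": joint angles; "qvel": joint speeds; "tau": joint torques, N m; "eef_pos": TCP position; "eef_rot": TCP orientation; "force": force on the tool from outside, world axes, zero at the start; "wrist_torque": the same for the moment, N m; "grip_width": finger opening in mm.
Only numpy, scipy, OpenCV 4.12 (cv2) and the standard library are available. Lean on these libraries where they do the work, as an engineer would, in place of code of your own. Each camera call takes 0.05 s, during which the arm holds its last target. There are 200 camera calls.

### The job

Get the vanity ready for soaking lenses: unscrew the metal cap from the glass bottle all the way, lift it off and stand it right way up in the white dish, and seat every white soaking cup there is (two to four) fully down in a recess of its own outline in the peach tray, round in round and square in square. Leave the other toiletries where they are; a cup may get knocked aside while you work, so check that all is in place at the end.

Things in the scene. Friction and masses are not known exactly. Their poses are not given: they have to be found in the camera images.
- cap_mid (a point): steel screw cap of the bottle, 62 mm high, 120 g; this point is on its axis half-way up, z up along the axis. Lower 34 mm: skirt 58 mm across; upper 28 mm: round head 44 mm across, to be gripped. At the start it is screwed fully on. Right-hand thread: unscrews anticlockwise seen from above, turns easily, stays where it is left between turns
- bottle_mouth (a point): centre of the mouth of the square glass perfume-style bottle (80 x 80 mm body, 101 mm high to the mouth), which is held fast on the vanity; the threaded neck is 31 mm high and 47 mm across the thread, hidden under the cap; z up
- dish_in (a point): centre of the inner floor of the low round white ceramic dish (6 mm above the vanity, flat floor about 100 mm across, rim 136 mm across and 20 mm high), held fast
- tray: peach silicone lens tray, a stiff slab 190 x 190 x 20 mm held fast on the vanity, origin at the centre of its underside, its x and y axes along its edges. Four wells, 12 mm deep with bevelled mouths: two round, 73 mm across, and two square, 65 x 65 mm with sides along the tray's edges
- well_round_1 (a point): centre of the floor of round well 1 of the tray (8 mm above the vanity, 12 mm below the tray's top); axes as the tray's
- well_round_2 (a point): centre of the floor of round well 2 of the tray (8 mm above the vanity, 12 mm below the tray's top); axes as the tray's
- well_square_1 (a point): centre of the floor of square well 1 of the tray (8 mm above the vanity, 12 mm below the tray's top); axes as the tray's
- well_square_2 (a point): centre of the floor of square well 2 of the tray (8 mm above the vanity, 12 mm below the tray's top); axes as the tray's
- round_cup_1_mid (a point): white plastic lens soaking cup, round, 68 mm across, rim 16 mm high, 80 g, with an upright middle fin as handle: 40 mm long along the cup's x, 12 mm thick along its y, top 60 mm above the cup's underside. This point: on the upright axis 30 mm above the underside; z up. May be absent. Either cup of one outline may go in either well of it
- round_cup_2_mid (a point): white plastic lens soaking cup, round, 68 mm across, rim 16 mm high, 80 g, with an upright middle fin as handle: 40 mm long along the cup's x, 12 mm thick along its y, top 60 mm above the cup's underside. This point: on the upright axis 30 mm above the underside; z up. May be absent. Either cup of one outline may go in either well of it
- square_cup_1_mid (a point): white plastic lens soaking cup, square, 60 x 60 mm, rim 16 mm high, 80 g, with an upright middle fin as handle: 40 mm long along the cup's x, 12 mm thick along its y, top 60 mm above the cup's underside. This point: on the upright axis 30 mm above the underside; z up. May be absent. Either cup of one outline may go in either well of it
- square_cup_2_mid (a point): white plastic lens soaking cup, square, 60 x 60 mm, rim 16 mm high, 80 g, with an upright middle fin as handle: 40 mm long along the cup's x, 12 mm thick along its y, top 60 mm above the cup's underside. This point: on the upright axis 30 mm above the underside; z up. May be absent. Either cup of one outline may go in either well of it
- tweezer: bystander: steel tweezer, 130 mm long, 8 mm high, lying on the vanity; origin at its underside
- cream_jar: bystander: small closed cream jar, 64 mm across, 50 mm high; origin at its underside
- toner: bystander: slim amber bottle, 48 mm across, 95 mm high; origin at its underside
- hairbrush: bystander: hairbrush 200 mm long, lying on the vanity; origin at its underside
- tumbler: bystander: white ceramic tumbler, 72 mm across, 85 mm high; origin at its underside
- round_cup_1: the same cup; origin at the centre of its underside, axes as above
- round_cup_2: the same cup; origin at the centre of its underside, axes as above
- square_cup_1: the same cup; origin at the centre of its underside, axes as above
- square_cup_2: the same cup; origin at the centre of its underside, axes as above
- cap: the same cap; origin at the centre of its lower rim. Thread pitch 8 mm: it rises 8 mm a turn and cannot be pulled off before the thread lets go after two turns or slightly more (risen 15 to 16 mm; turned on past that it may lean over on the neck); it must then be lifted a further 20 mm straight up to clear the neck
Mind the look-alikes: they are no part of the job. Leave any pink, purple or turquoise look-alike of the round_cup_1 alone.

How it is judged (in metres and radians):
On the way, in this order (a step that is already met when the one before it is completed fails the run):
1. the cap is unscrewed and lifted clear above the bottle's mouth (z of cap_mid in the frame of bottle_mouth above 0.036 m), for 0.1 s.
2. the cap stands right way up in the dish (horizontal distance between cap_mid and dish_in below 0.035 m and height (world z) of cap_mid below 0.043 m and angle between cap_mid's own z axis and vertical below 0.12 rad), for 0.2 s.
At the end, for the whole second after the job is handed in: The cap stands in the dish, upright within 7 degrees, its axis within 35 mm of the dish's centre; every cup present sits on the floor of a well of its own outline: within 7 mm of the well's centre, no more than about 4 mm above the floor, within 6 degrees of upright; all at rest (all of step 2 and linear speed of each of cap, round_cup_1, round_cup_2, square_cup_1, square_cup_2 below 0.02 m/s and (horizontal distance between round_cup_1_mid and well_round_1 below 0.007 m or horizontal distance between round_cup_1_mid and well_round_2 below 0.007 m) and height (world z) of round_cup_1_mid between 0.033 and 0.0425 m and angle between each of round_cup_1_mid, round_cup_2_mid, square_cup_1_mid, square_cup_2_mid's own z axis and vertical below 0.1 rad and (horizontal distance between round_cup_2_mid and well_round_1 below 0.007 m or horizontal distance between round_cup_2_mid and well_round_2 below 0.007 m) and height (world z) of round_cup_2_mid between 0.033 and 0.0425 m and (horizontal distance between square_cup_1_mid and well_square_1 below 0.007 m or horizontal distance between square_cup_1_mid and well_square_2 below 0.007 m) and height (world z) of square_cup_1_mid between 0.033 and 0.0425 m and (horizontal distance between square_cup_2_mid and well_square_1 below 0.007 m or horizontal distance between square_cup_2_mid and well_square_2 below 0.007 m) and height (world z) of square_cup_2_mid between 0.033 and 0.0425 m); the robot touches nothing.
It fails at once if a bystander (tweezer, cream jar, amber bottle, hairbrush or tumbler) is moved more than 40 mm (distance of any of tweezer, cream_jar, toner, hairbrush, tumbler from where it was at the start of the episode above 0.04 m).
Of round_cup_1, round_cup_2, square_cup_1, square_cup_2 only 2 to 4 are there at a start; the rules pass over those that are not, and their reading is None.
At some moment in a run one of round_cup_1, round_cup_2, square_cup_1, square_cup_2 may be knocked a few centimetres aside while the robot is not near it.
It also fails if it takes over 210 s, if anything falls off the work surface, if the arm or the gripper's body presses on something with over 40 N, if the wrist force passes 120 N, or if a joint passes its speed limit or range.

## Working session

There is one attempt and no reset: what is moved stays moved. The work goes in short steps, each a Python script; the robot and the scene stay as the last script left them, time stands still between calls to the robot, and variables do not carry over. Pictures are saved under pics/ and viewed, about 12 in all and at most 16, crops included, and the job is handed in when it is done.

```bash
mkdir -p pics; ls
python3 - <<'E'
from plant import ctrl,sensors,optics
import cv2,numpy as np
for n in("side","top"):
    p,d=optics.grab_frame(n);np.savez(f"pics/{n}0.npz",p=p,d=d)
    cv2.imwrite(f"pics/{n}0.png",p[:,:,::-1])
    c=optics.camera_params(n);print(n,c["mtx"].round(1).tolist(),(-c["R"].T@c["t"]).round(),c["R"].round(3).tolist())
print(ctrl.tcp_to_tips,sensors.read_state())
E
```

```text
pics
side [[404.8, 0.0, 317.6], [0.0, 404.8, 195.7], [0.0, 0.0, 1.0]] [ 439. -863.  772.] [[0.99, -0.138, 0.001], [-0.09, -0.652, -0.753], [0.105, 0.745, -0.658]]
top [[374.4, 0.0, 320.8], [0.0, 374.4, 194.2], [0.0, 0.0, 1.0]] [ 490.  -70. 1032.] [[0.014, -1.0, -0.004], [-0.998, -0.014, -0.054], [0.054, 0.005, -0.999]]
25.0 {'t': 0.1, 'q': array([ 1.10147812e+00,  2.07325476e-01,  1.54284246e+00,  2.18359403e-05,
        1.39352566e+00, -1.50474487e-01]), 'qvel': array([ 1.45681369e-03,  6.13808836e-05, -5.05299391e-03, -5.19998227e-05,
       -4.52667099e-04, -2.15984014e-04]), 'tau': array([-4.03701597e-04, -3.84092152e+01, -2.92548376e+01, -3.30241173e-04,
        4.82226518e-03,  4.49484162e-06]), 'eef_pos': array([179.93783744, 545.43550004, 255.23224745]), 'eef_rot': array([[-9.49597134e-01,  3.13471439e-01, -9.69381842e-04],
       [ 3.13472757e-01,  9.49595364e-01, -1.86406349e-03],
       [ 3.36189840e-04, -2.07398415e-03, -9.99997793e-01]]), 'force': array([-0.40014357, -0.18507241, -0.58520672]), 'wrist_torque': array([ 0.039118  , -0.0377667 , -0.04550499]), 'grip_width': 85.14024322991116}
```

View pics/top0.png

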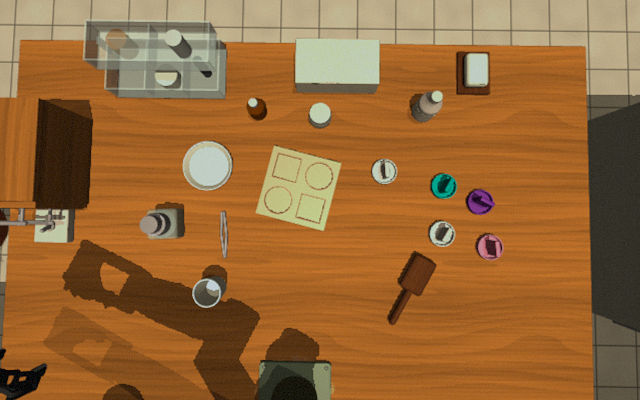

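View pics/side0.png

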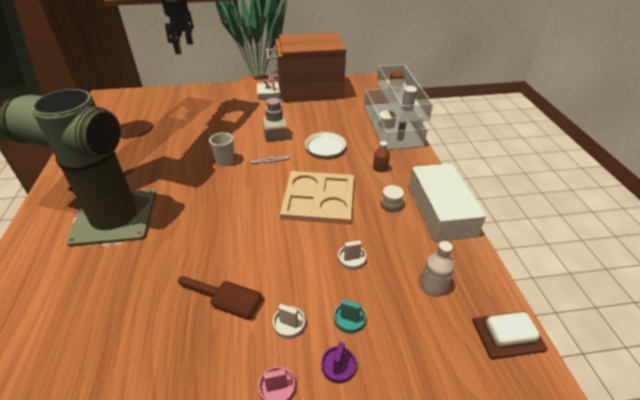

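Top view: white round cups at (384,171) and (441,233). Look-alikes are turquoise (443,186), purple (480,201) and pink (489,247), plus the jar (320,114), soap (475,70) and the organiser contents (165,77). Capped bottle is at (155,222), dish (208,165), tray (299,188), tweezer (224,233), tumbler (207,292), brush (411,285). No square cup is evident. Next I'll measure and take one close crop.

```bash
cat > h.py <<'E'
from plant import ctrl,sensors,optics
import cv2,numpy as np
def cloud(n,d):
    c=optics.camera_params(n);v,u=np.mgrid[:400,:640];K=c["mtx"]
    P=np.stack([(u-K[0,2])/K[0,0]*d,(v-K[1,2])/K[1,1]*d,d],-1)
    W=(P-c["t"])@c["R"];W[d<=0]=np.nan;return W
def proj(n,X):
    c=optics.camera_params(n);p=(c["R"]@np.asarray(X,float)+c["t"]);p=c["mtx"]@p;return p[:2]/p[2]
def unproj(n,u,v,z):
    c=optics.camera_params(n);r=c["R"].T@(np.linalg.inv(c["mtx"])@[u,v,1]);o=-c["R"].T@c["t"]
    return o+r*(z-o[2])/r[2]
def grab(n,tag=None):
    p,d=optics.grab_frame(n)
    if tag: cv2.imwrite(f"pics/{tag}.png",p[:,:,::-1])
    return p,d,cloud(n,d)
def crop(p,u0,u1,v0,v1,k,f):
    cv2.imwrite(f,cv2.resize(p[v0:v1,u0:u1,::-1],None,fx=k,fy=k,interpolation=cv2.INTER_CUBIC))
def near(W,xy,r,z0,z1):
    return (np.hypot(W[...,0]-xy[0],W[...,1]-xy[1])<r)&(W[...,2]>z0)&(W[...,2]<z1)
E
python3 - <<'E'
from h import *
np.set_printoptions(precision=1,suppress=True)
D={n:np.load(f"pics/{n}0.npz") for n in("top","side")}
C={n:cloud(n,D[n]["d"]) for n in D}
for n in D:
  W=C[n];print(n,"table z",np.nanmedian(W[250:260,330:380,2] if n=="top" else W[280:290,100:150,2]))
pts=dict(cupA=(384,171,16),cupB=(441,233,16),cap=(150,222,150),dish=(208,165,6),tray=(299,188,20),tweezer=(224,233,8),tumbler=(207,292,85),jar=(320,114,50),toner=(257,107,95),brush=(420,275,10),pink=(489,247,16),teal=(443,186,16),purp=(480,201,16))
for k,(u,v,z) in pts.items():
  X=unproj("top",u,v,z);print(k,X,"r",np.hypot(X[0],X[1]).round())
  for n in D:
    W=C[n]
    R=60 if k in("cupA","cupB","cap") else 0
    if R:
      for zz in ((8,25),(50,70)) if R and k!="cap" else ((75,95),(105,125),(125,145)):
        m=near(W,X,R,*zz);P=W[m]
        if len(P)>4:
          (c,s,a)=cv2.minAreaRect(P[:,:2].astype(np.float32));cc,rr=cv2.minEnclosingCircle(P[:,:2].astype(np.float32))
          print("  ",n,zz,len(P),"med z",np.median(P[:,2]),"mean",P.mean(0),"rect",np.array(c),np.array(s),round(a,1),"circ",np.array(cc),round(rr,1))
a=D["top"]["p"]
A=cv2.resize(a[140:260,250:410],None,fx=5,fy=5,interpolation=2)
cv2.imwrite("pics/c1.png",cv2.resize(a[140:250,250:410,::-1],None,fx=5,fy=5,interpolation=cv2.INTER_CUBIC))
B=cv2.resize(a[140:250,120:240,::-1],None,fx=4,fy=4,interpolation=cv2.INTER_CUBIC)
E_=cv2.resize(a[160:270,415:495,::-1],None,fx=4,fy=4,interpolation=cv2.INTER_CUBIC)
cv2.imwrite("pics/c2.png",np.hstack([B,E_]))
E
```

```text
top table z 0.6755360604953974
side table z 1.1831195180166363
cupA [ 610.5 -235.9   16. ] r 654.0
   top (8, 25) 130 med z 15.566044094629152 mean [ 610.2 -235.3   15.3] rect [ 610.4 -235.7] [66.1 66.1] 88.9 circ [ 610.2 -235.3] 34.4
   top (50, 70) 78 med z 59.97596032574136 mean [ 608.9 -234.6   59.7] rect [ 609.4 -235.1] [39.6 12.2] 7.0 circ [ 609.6 -236. ] 19.9
   side (8, 25) 234 med z 15.488871938385564 mean [ 608.8 -245.3   15. ] rect [ 609.6 -239.6] [61.3 66.3] 76.0 circ [ 611.3 -236.1] 34.5
   side (50, 70) 103 med z 59.45378953140029 mean [ 610.6 -237.7   58.1] rect [ 611.  -235.6] [39.7 13. ] 9.1 circ [ 611.4 -238.3] 19.9
cupB [ 444.5 -390.4   16. ] r 592.0
   top (8, 25) 174 med z 15.782484946548651 mean [ 442.3 -391.3   15.1] rect [ 441.9 -391.7] [64.6 68.4] 0.8 circ [ 442.5 -391.9] 34.6
   top (50, 70) 85 med z 59.94720174099737 mean [ 442.5 -390.3   59.3] rect [ 442.  -391.1] [13.3 38.7] 58.3 circ [ 441.6 -391.7] 19.6
   side (8, 25) 297 med z 16.105266372879743 mean [ 443.6 -400.3   15.6] rect [ 444.  -392.2] [69.  65.5] 85.4 circ [ 444.1 -392.1] 34.7
   side (50, 70
[... 580 characters left out ...]
89426 mean [461.  327.2  85.9] rect [461.8 330.9] [55.2 25.6] 4.4 circ [461.  342.5] 27.6
   side (105, 125) 105 med z 111.67529948600338 mean [459.8 334.8 112.6] rect [460.7 341.6] [43.1 56.4] 85.7 circ [460. 346.] 29.6
   side (125, 145) 92 med z 132.9913563043732 mean [460.6 343.5 132.6] rect [461.5 345.5] [44.7 40.6] 71.9 circ [457.9 346.6] 24.1
dish [621.7 247.8   6. ] r 669.0
tray [560.6  -5.3  20. ] r 561.0
tweezer [435.7 197.8   8. ] r 478.0
tumbler [292.3 216.1  85. ] r 363.0
jar [756.3 -59.7  50. ] r 759.0
toner [760.1 100.1  95. ] r 767.0
brush [ 330.5 -335.3   10. ] r 471.0
pink [ 408.8 -519.3   16. ] r 661.0
teal [ 571.7 -396.2   16. ] r 696.0
purp [ 532.4 -496.2   16. ] r 728.0
```

View pics/c1.png

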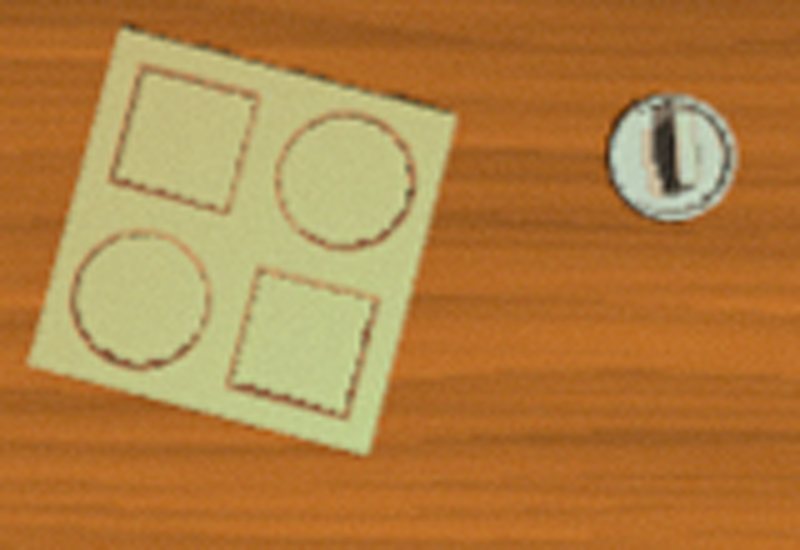

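View pics/c2.png

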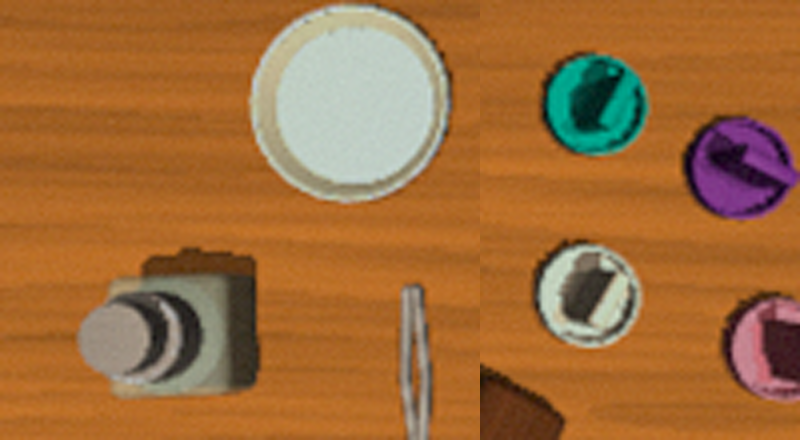

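Crops confirm two white round cups and no white square cups. Tray round wells are at crop (346,180) and (141,299). The capped bottle's heights match (top 132 mm). Next I'll fit the dish and wells, then take the first unscrewing stroke.

```bash
cat >> h.py <<'E'
def down(yaw): # yaw = direction of tool y (jaw axis), tool z down
    c,s=np.cos(yaw),np.sin(yaw);y=np.array([c,s,0]);z=np.array([0,0,-1.]);return np.stack([np.cross(y,z),y,z],1)
E
python3 - <<'E'
from h import *
np.set_printoptions(precision=1,suppress=True)
for n in("top","side"):
  D=np.load(f"pics/{n}0.npz");W=cloud(n,D["d"])
  P=W[near(W,(621,247),80,15,25)];cc,r=cv2.minEnclosingCircle(P[:,:2].astype(np.float32));print(n,"dish rim",np.array(cc),r,len(P))
  P=W[near(W,(621,247),75,3,9)];print("  floor",np.median(P,0))
  P=W[near(W,(560,-5),145,16,24)];c,s,a=cv2.minAreaRect(P[:,:2].astype(np.float32));print("  tray",np.array(c),np.array(s),a,len(P))
  for z in ((346,180),(141,299)):
    X=unproj("top",250+z[0]/5,140+z[1]/5,20);P=W[near(W,X,45,5,12)]
    cc,r=cv2.minEnclosingCircle(P[:,:2].astype(np.float32));print("  well pix",X,"floor circ",np.array(cc),r,"mean",P.mean(0),len(P))
R=down(0.65+np.pi/2)
ctrl.move_ptp([460,348.5,200],R)
s=sensors.read_state();print(s["q"],s["eef_pos"],s["t"])
for w in (85,60,44): ctrl.gripper_to(w,40);print(w,ctrl.tcp_to_tips,sensors.read_state()["t"])
ctrl.gripper_to(70)
for z in(132,150,190): print(z,ctrl.solve_ik([460,348.5,z],R))
E
```

```text
top dish rim [618.6 247.8] 67.77350616455078 354
  floor [619.1 248.7   6.1]
  tray [561.2  -2. ] [190.4 190.3] 75.98282623291016 2574
  well pix [594.  -59.6  20. ] floor circ [594.6 -57.3] 36.3597526550293 mean [594.4 -57.5   8.4] 511
  well pix [527.8  50.4  20. ] floor circ [528.2  53.6] 36.366912841796875 mean [528.2  53.2   8.4] 510
side dish rim [619.4 249.3] 70.01609802246094 196
  floor [622.5 248.8   6.6]
  tray [562.1  -1.4] [196.9 190.2] 76.06450653076172 1733
  well pix [594.  -59.6  20. ] floor circ [591.6 -60. ] 43.66590118408203 mean [596.6 -50.9   9.2] 308
  well pix [527.8  50.4  20. ] floor circ [530.  61.] 34.66810989379883 mean [529.9  60.8   9.2] 251
[ 0.5  0.3  1.6  0.   1.3 -1.7] [459.6 349.  200. ] 1.5
85 25.0 1.7167
60 25.0 2.0917
44 25.0 2.3917
132 [ 0.5  0.3  1.6 -0.   1.2 -1.7]
150 [ 0.5  0.3  1.6 -0.   1.2 -1.7]
190 [ 0.5  0.3  1.6 -0.   1.3 -1.7]
```

```bash
cat > unscrew.py <<'E'
from h import *
import sys
np.set_printoptions(precision=2,suppress=True)
XY=[460,348.3]; Z0=133.; S=4.3
def js(z,q6):
    q=np.array(ctrl.solve_ik([*XY,z],sensors.read_state()["eef_rot"]*1.0));q[5]=q6;return q
def stat(m):
    s=sensors.read_state();print(m,"t%.1f"%s["t"],s["eef_pos"],"q6 %.2f"%s["q"][5],"F",s["force"],"T",s["wrist_torque"],"w %.1f"%s["grip_width"])
def stroke(i):
    z=Z0+i*S/(2*np.pi)*8; dz=S/(2*np.pi)*8
    ctrl.gripper_to(70,50)
    ctrl.set_joints(js(z+40 if i==0 else z,2.15)) 
    if i==0: ctrl.move_l([*XY,z],vel=80,threshold=15)
    stat("at");ctrl.gripper_to(40,50);stat("grip")
    ctrl.set_joints(js(z+dz,2.15-S));stat("turned")
E
python3 - <<'E'
from unscrew import *
stroke(0)
grab("side","s1");p,d,W=grab("top")
P=W[near(W,XY,60,125,150)];print(len(P),np.median(P,0))
p=cv2.imread("pics/s1.png");v=p[70:190,210:370];cv2.imwrite("pics/s1c.png",cv2.resize(v,None,fx=5,fy=5))
E
```

```text
at t6.9 [459.91 348.24 132.59] q6 2.15 F [0.11 0.55 0.46] T [ 0.01 -0.02 -0.04] w 70.3
grip t7.2 [460.8  348.76 134.14] q6 2.15 F [0.26 0.3  2.56] T [ 0.03 -0.04  0.  ] w 42.7
turned t10.8 [459.85 348.36 138.38] q6 -2.15 F [-0.33  1.87  2.35] T [ 0.22  0.09 -0.02] w 42.4
235 [454.22 339.41 136.92]
```

View pics/s1c.png

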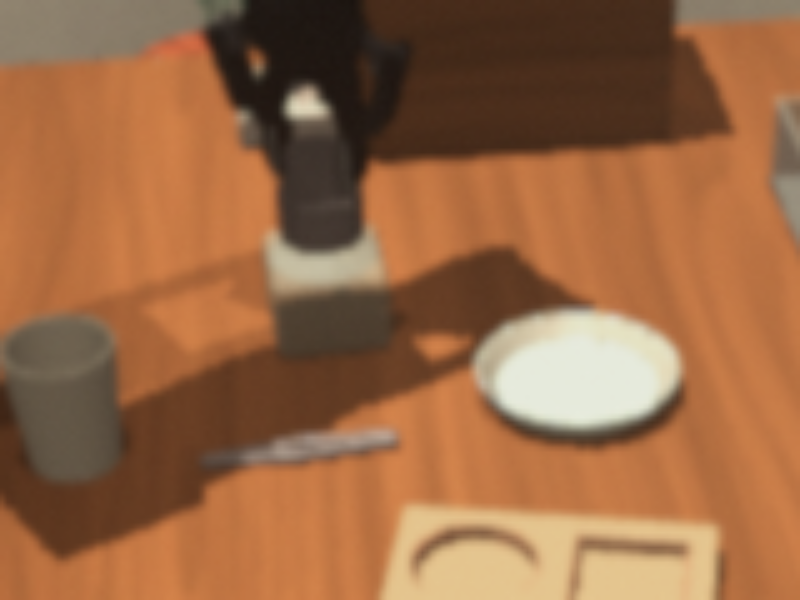

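The picture shows the gripper holding the cap head in line with its axis. The next two strokes follow, with a depth check on the cap height after each.

Run:
```python
from unscrew import *
def chk():
    p,d,W=grab("side");P=W[near(W,XY,27,70,160)];print("side top z pct",np.nanpercentile(P[:,2],[50,90,99]))
for i in(1,2):
    ctrl.gripper_to(70,50);stroke(i)
```

```text
at t15.1 [460.   348.3  138.48] q6 2.15 F [-0.77  0.6   0.7 ] T [ 0.01  0.06 -0.02] w 70.5
grip t15.4 [460.26 348.56 138.8 ] q6 2.15 F [0.58 0.89 0.56] T [0.07 0.02 0.04] w 42.5
turned t19.0 [460.16 348.56 144.21] q6 -2.15 F [-0.2   1.44  2.39] T [ 0.4   0.07 -0.12] w 42.5
at t23.2 [460.   348.3  143.93] q6 2.15 F [-0.21  0.32  0.54] T [ 0.02  0.04 -0.03] w 69.9
grip t23.5 [460.24 348.49 144.26] q6 2.15 F [-0.16  0.33  1.38] T [0.05 0.01 0.04] w 42.1
turned t27.1 [460.15 348.61 149.69] q6 -2.15 F [-1.29  2.22  3.43] T [0.47 0.04 0.03] w 42.7
```

Run:
```python
from unscrew import *
x=sensors.read_state()["eef_pos"]
r=ctrl.move_l([*XY,x[2]+8],vel=20,threshold=12);stat(f"lift {r}")
if r:
    ctrl.move_l([*XY,x[2]],vel=20);stat("back")
else:
    ctrl.move_l([*XY,x[2]+50],vel=60,threshold=25);ctrl.hold(.2);stat("up")
p,d,W=grab("side");crop(p,210,370,40,160,5,"pics/s2c.png")
```

```text
lift False t27.7 [459.66 347.77 157.4 ] q6 -2.15 F [-0.61 -0.04 -1.52] T [-0.04  0.03 -0.02] w 42.3
up t28.7 [459.67 348.1  199.06] q6 -2.15 F [ 0.85 -0.04 -1.  ] T [-0.04  0.01  0.01] w 42.2
```

View pics/s2c.png

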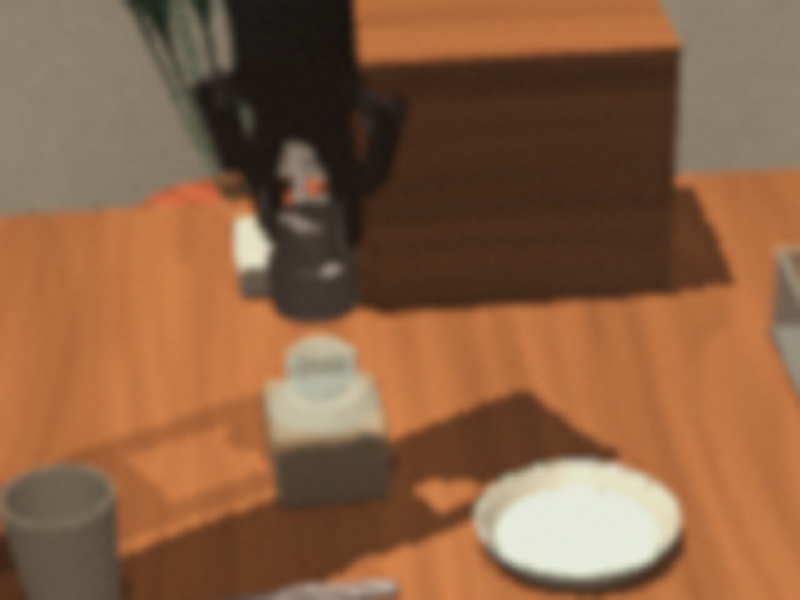

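The cap hangs upright in the gripper at crop (313,260), clear of the bared neck at (320,365). Next: the dish, at (619,248.5).

Run:
```python
from unscrew import *
D=[619.3,248.5]
z=sensors.read_state()["eef_pos"][2]
ctrl.move_l([*XY,z+10],vel=100)
ctrl.move_l([*D,z],vel=150);ctrl.move_l([*D,82],vel=100);stat("above")
r=ctrl.move_l([*D,64],vel=15,threshold=5);stat(f"touch {r}")
ctrl.hold(.2);ctrl.gripper_to(75);ctrl.hold(.3);stat("rel")
ctrl.move_l([*D,190],vel=120)
ctrl.move_ptp([430,40,330],down(np.pi/2))
stat("away")
for n in("top","side"):
    p,d,W=grab(n);P=W[near(W,D,50,24,90)];T=P[P[:,2]>60]
    print(n,"cap top",np.median(T,0),cv2.minEnclosingCircle(T[:,:2].astype(np.float32)))
    if n=="side":crop(p,280,440,90,190,5,"pics/s3c.png")
    else:crop(p,240,520,90,270,2.8,"pics/t3c.png")
    for c in((610,-236),(443,-392)):
        P=W[near(W,c,70,48,70)];r=cv2.minAreaRect(P[:,:2].astype(np.float32));print(len(P),np.round(r[0],1),np.round(r[1],1),round(r[2],1),"z",np.median(P[:,2]))
```

```text
above t31.8 [620.13 248.69  83.12] q6 -2.40 F [ 0.51  0.31 -1.45] T [-0.03  0.04  0.01] w 42.4
touch True t32.6 [619.34 248.73  69.67] q6 -2.40 F [ 0.83 -0.92  3.75] T [-0.02  0.12 -0.06] w 42.3
rel t33.5 [618.09 248.34  68.13] q6 -2.40 F [-0.72  0.04 -0.15] T [-0.05 -0.02 -0.04] w 75.0
away t35.9 [430.31  40.24 329.58] q6 -1.68 F [0.18 0.1  0.37] T [0.   0.01 0.01] w 75.0
top cap top [618.78 245.84  67.63] ((618.5089721679688, 246.27406311035156), 22.426851272583008)
81 [ 609.6 -234.8] [39.7 12.4] 6.4 z 60.1705729106223
89 [ 441.8 -390.8] [12.  38.8] 59.2 z 59.708733927283205
side cap top [618.91 241.61  68.37] ((620.15869140625, 246.27664184570312), 24.918092727661133)
115 [ 610.9 -236.1] [39.  13.1] 5.6 z 59.31033428167437
158 [ 443.8 -392.8] [13.3 39.6] 62.1 z 59.351287258141696
```

View pics/s3c.png

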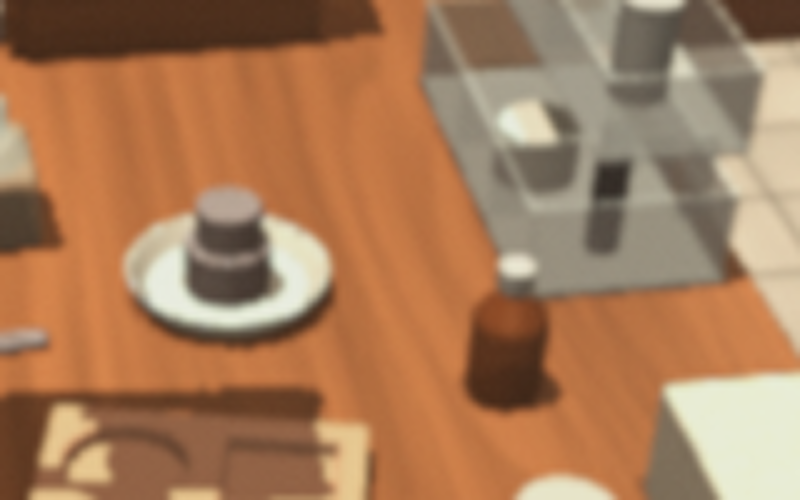

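View pics/t3c.png

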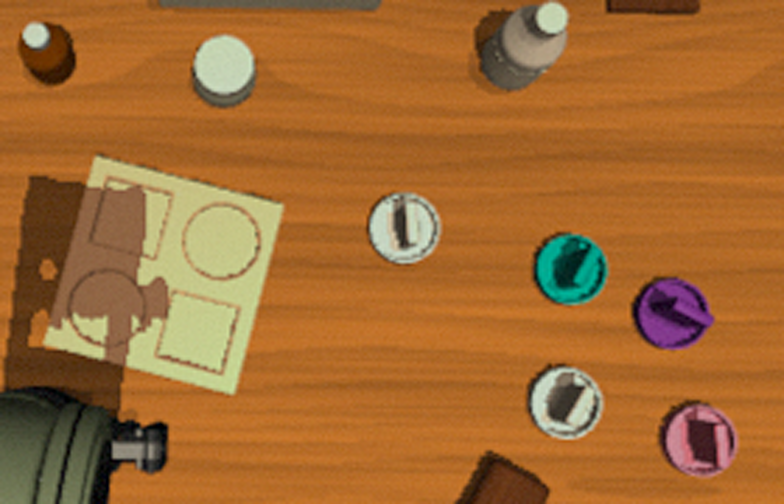

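The cap stands upright in the dish (crop (228,245)), about 2.5 mm off centre. The cups, crop (404,228) and (565,402), have not moved. Now cup A goes to well 1.

```bash
cat > cups.py <<'E'
from h import *
from unscrew import stat
WELL=[np.array([594.8,-57.2]),np.array([528.6,53.6])]
def find(c,r=70,v=True):
    o=[]
    for n in("top","side"):
        p,d,W=grab(n);m=near(W,c,r,48,75)
        P=W[m]
        if len(P)<20: print(n,"few",len(P));continue
        R=cv2.minAreaRect(P[:,:2].astype(np.float32));a=np.radians(R[2])
        if R[1][0]>R[1][1]: a+=np.pi/2       # jaw axis = thin direction
        a=(a+np.pi/2)%np.pi-np.pi/2
        o.append((*R[0],np.cos(2*a),np.sin(2*a)))
        if v: print(n,len(P),np.round(R[0],1),np.round(sorted(R[1]),1),"jaw %.1f"%np.degrees(a),"z %.1f"%np.median(P[:,2]))
    o=np.mean(o,0);return o[:2],np.arctan2(o[3],o[2])/2
def best(xy,yaw):
    # choose half-turn with the wrist nearest mid range
    c=[]
    for k in(-1,0,1):
        q=ctrl.solve_ik([*xy,120],down(yaw+k*np.pi))
        if q is not None:c.append((abs(q[5]),yaw+k*np.pi))
    return min(c)[1]
def carry(c,well):
    xy,a=find(c);a=best(xy,a);R=down(a)
    ctrl.gripper_to(50,40);ctrl.move_ptp([*xy,160],R);ctrl.move_l([*xy,80],vel=120)
    print("contact",ctrl.move_l([*xy,50],vel=50,threshold=8));stat("at")
    ctrl.gripper_to(5,40);stat("grip");z=sensors.read_state()["eef_pos"][2]
    ctrl.move_l([*xy,z+70],vel=100);stat("lift")
    ctrl.move_l([*well,z+70],vel=150);ctrl.move_l([*well,z+24],vel=80);stat("above")
    r=ctrl.move_l([*well,z+6],vel=15,threshold=7);stat(f"down {r} expect z {z+8:.1f}")
    return z
E
python3 - <<'E'
from cups import *
carry((610.3,-235.6),WELL[0])
p,d,W=grab("side");crop(p,250,410,140,260,5,"pics/s4c.png")
E
```

```text
top 79 [ 609.6 -234.8] [12.2 39.7] jaw -84.0 z 60.2
side 112 [ 610.8 -236. ] [13.3 38.8] jaw -84.2 z 59.1
contact False
at t40.3 [ 610.28 -235.42   49.91] q6 0.97 F [0.17 0.05 0.83] T [-0.   -0.02 -0.01] w 50.0
grip t40.7 [ 610.6  -235.59   50.51] q6 0.97 F [-0.08 -0.11  2.09] T [ 0.06 -0.02 -0.01] w 11.6
lift t41.5 [ 609.68 -235.08  119.86] q6 0.97 F [-0.61 -0.21 -1.97] T [ 0.02  0.02 -0.01] w 11.5
above t43.6 [594.92 -57.19  74.35] q6 1.23 F [ 0.37 -0.28 -0.94] T [ 0.01 -0.02  0.02] w 11.9
down True expect z 58.5 t44.6 [594.66 -57.15  58.51] q6 1.23 F [0.81 0.04 4.84] T [ 0.01 -0.03  0.02] w 11.4
```

View pics/s4c.png

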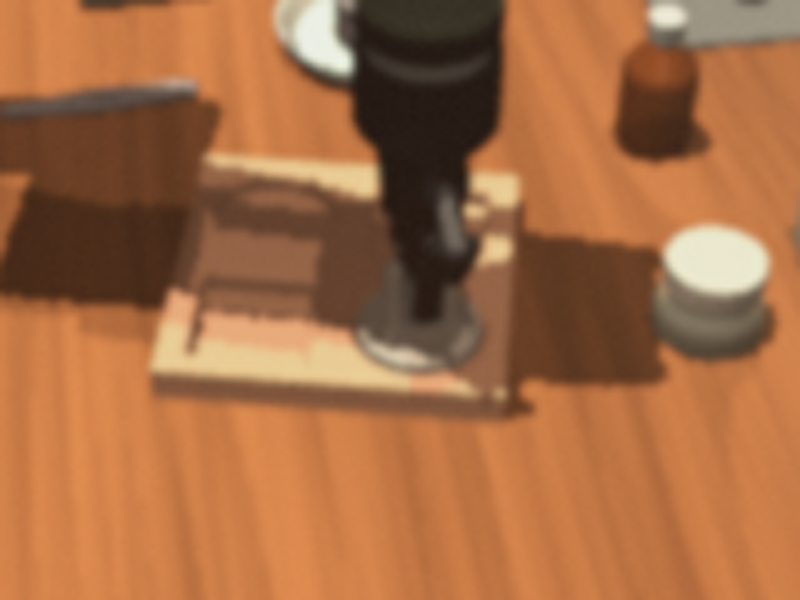

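The cup is seated in the round well at crop (420,325); touchdown came at the expected height of 58.5. Release it, re-look, and fetch cup B.

```bash
cat >> cups.py <<'E'
def release(w):
    ctrl.gripper_to(50);z=sensors.read_state()["eef_pos"][2];ctrl.move_l([*w,z+90],vel=100)
E
python3 - <<'E'
from cups import *
release(WELL[0])
ctrl.move_ptp([430,-150,330],down(-np.pi/2));ctrl.hold(.3)
print("A",find(WELL[0],40))
carry((443,-391.7),WELL[1])
release(WELL[1])
ctrl.move_ptp([400,300,400],down(np.pi/2));ctrl.hold(1)
for w in WELL: print(find(w,40))
for n in("top","side"):
    p,d,W=grab(n);T=W[near(W,(619,247),50,60,90)];print(n,"cap",np.median(T,0))
    if n=="top":crop(p,120,520,90,320,2,"pics/t5c.png")
    else:crop(p,240,400,120,240,5,"pics/s5c.png")
E
```

```text
top 74 [593.6 -58.4] [11.6 39.3] jaw -83.5 z 68.2
side 123 [595.4 -59.7] [14.3 40.5] jaw -84.9 z 63.1
A (array([594.49, -59.08]), np.float64(-1.4692294922509708))
top 89 [ 441.9 -391.4] [13.4 38.8] jaw 57.5 z 60.2
side 157 [ 443.8 -392.4] [12.7 39.2] jaw 58.7 z 59.4
contact False
at t50.6 [ 442.89 -392.     49.9 ] q6 1.26 F [-0.46 -0.47  0.24] T [-0.06  0.04  0.  ] w 49.8
grip t51.0 [ 443.16 -392.25   50.48] q6 1.26 F [-0.04  0.04  0.99] T [0.01 0.   0.03] w 11.5
lift t51.9 [ 442.44 -391.42  119.81] q6 1.26 F [ 0.06  0.5  -1.21] T [-0.05  0.02 -0.04] w 11.2
above t55.8 [528.78  53.61  74.44] q6 2.07 F [-0.26  0.54  0.54] T [ 0.02 -0.05 -0.  ] w 11.8
down True expect z 58.5 t56.8 [528.46  53.63  58.48] q6 2.07 F [-0.16 -0.17  4.02] T [-0.02 -0.05 -0.04] w 11.1
top 74 [593.6 -58.4] [11.6 39.6] jaw -83.4 z 68.0
side 124 [595.1 -59.2] [14.8 40.5] jaw -80.4 z 63.3
(array([594.35, -58.81]), np.float64(-1.4291824778362023))
top 83 [525.8  54.2] [12.2 39.4] jaw 59.3 z 67.5
side 112 [526.3  51.8] [13.  39.6] jaw 60.1 z 62.4
(array([526.05,  53.04]), np.float64(1.04150887266062))
top cap [618.7  245.47  67.93]
side cap [618.52 240.5   68.53]
```

View pics/t5c.png

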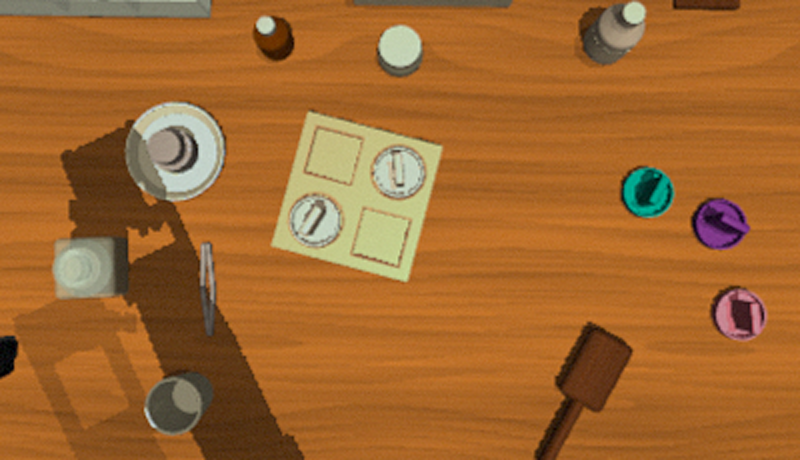

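View pics/s5c.png

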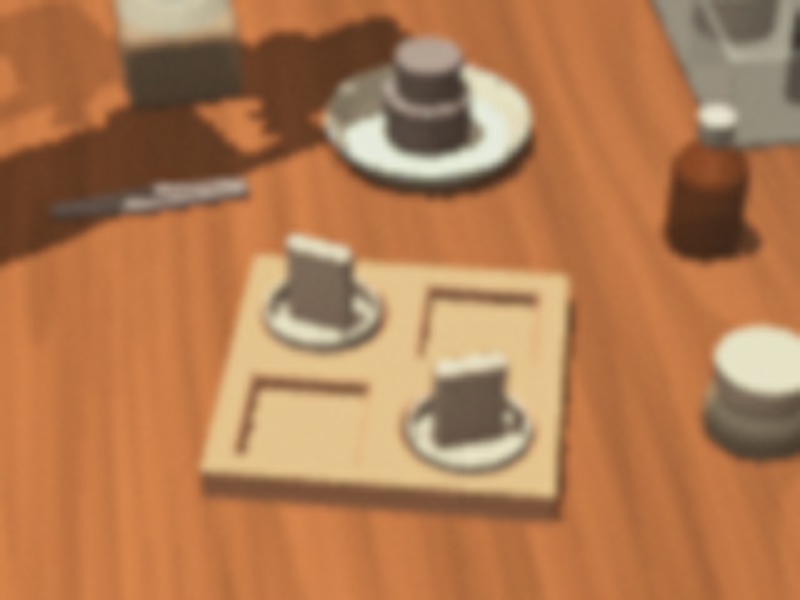

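Both cups sit in the round wells (crop (397,170) and (315,220)), fin tops at 68 mm = floor + 60. The cap is upright and the bystanders look unmoved. I'll wait briefly for a late knock, recheck, then hand in.

Run:
```python
from cups import *
D=np.load("pics/top0.npz");W0=cloud("top",D["d"])
ctrl.hold(15)
ok=True
for w in WELL:
    p,d,W=grab("top");P=W[near(W,w,40,48,80)];c=cv2.minAreaRect(P[:,:2].astype(np.float32))[0]
    e=np.hypot(*(np.array(c)-w));print(len(P),np.round(c,1),"err %.1f"%e,"z %.1f"%np.median(P[:,2]));ok&=e<6 and 65<np.median(P[:,2])<71
for k,c,r,a,b in(("tweezer",(436,198),90,3,15),("tumbler",(292,216),60,70,100),("jar",(756,-60),50,40,60),("toner",(760,100),40,60,110),("brush",(335,-335),110,6,60)):
    print(k,W0[near(W0,c,r,a,b)].mean(0).round(),W[near(W,c,r,a,b)].mean(0).round())
T=W[near(W,(619,247),50,60,90)];print("cap",np.median(T,0),ok)
if ok: ctrl.finish_job();print("handed in",sensors.read_state()["t"])
```

```text
72 [593.8 -58.4] err 1.6 z 67.9
82 [525.6  53.7] err 3.0 z 67.6
tweezer [433. 198.   6.] [437. 198.   6.]
tumbler [288. 222.  82.] [288. 222.  82.]
jar [758. -58.  50.] [758. -57.  50.]
toner [768. 110.  76.] [768. 110.  76.]
brush [ 333. -323.   27.] [ 325. -318.   28.]
cap [618.53 245.92  67.86] True
the job is handed in; nothing more can be done
the job is handed in; nothing more can be done
```

The job is handed in; it reported no verdict. I unscrewed the cap in three gripped strokes (about 740° in all), lifted it clear and stood it in the dish. Both white soaking cups, both round, are in the two round wells. I saw no white square cup on the vanity.

**Cap:** in the final check it stood upright about 3 mm from the dish centre, top at 68 mm as expected.

**Cups:** fin tops measured 67.9 and 67.6 mm, against 68 when fully down. They were 1.6 and 3.0 mm from the well centres, against a limit of 7 mm. I saw no cup knocked aside, including during a 15 s wait before handing in.

**Checks that disagreed:**
- **Side camera:** it read the seated fin tops as about 63 mm. Its sample takes in the fin's side face, so I relied on the top view and the 58.5 mm touchdown height, which matched for both cups.
- **Bystanders:** the tumbler, jar and amber bottle read within 1 mm of the start. The tweezer read 4 mm off and the hairbrush about 9 mm. The robot never went near either. I put the hairbrush reading down to cup B being inside the first sample area, but did not confirm it. Both are well under the 40 mm limit.

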